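# Bearing check on a washing-machine pulley

### The arm

A 7-joint arm with a two-finger parallel gripper is mounted at the origin on the work surface. World frame = base frame: x ahead of the robot, y to its left, z up, the work surface at z = 0. Lengths are in m, angles in rad, forces in N, time in s.
With the tool pointing down it reaches from about 0.4 to 0.85 m from the base axis. Payload 4.5 kg.
Tool frame: the origin (TCP) lies between the finger pads, 19 mm behind the fingertips; this is the grasp point; z points along the fingers, y is the line along which they close (so a half turn about z gives the same grasp; the last joint's range is limited). The gripper opens to 88 mm and grips with 3 to 60 N. Pads are 18 mm wide; open, the fingers measure 123 mm over their backs; the gripper's body (75 mm by 187 mm) begins 45 mm behind the grasp point.
Start: joints at [-1.107, 0.689, -0.195, 1.565, 0.157, 0.902, -0.215], TCP at [0.26, 0.568, 0.257] pointing down, gripper open.
Joint ranges: [-3.01, 3.01], [-0.46, 2.08], [-1.47, 1.51], [0.13, 2.56], [-1, 4.14], [0.04, 2.09], [-2.66, 2.66]. Speed limits (rad/s): [2.57, 2.57, 3.14, 3.14, 3.14, 3.14, 3.14].

### API

Orientations are given as a unit quaternion [x, y, z, w].
In Python, from plant import sensors, eyes, finish_job gives the robot as it stands.
- The arm moves only by the tool send_rows, never from a script. Its argument "rows" is text: rows parted by semicolons, each of 4 numbers parted by spaces: the shift along the tool's x, y, z normalised to -1 to 1, where 1 is 30 cm, then the turn about the tool's z normalised to -1 to 1, where 1 is 2 pi rad. A call has 1 to 10 rows; each row is the pose to reach, as a shift and turn from the pose commanded when the call began, along the tool's axes at that moment, turning the shorter way round; what a row does not reach only later rows make up. A row lasts 1/12 s, in which the tool goes at most 41.7 mm and 7.16 degrees, less where a joint would pass 70% of its speed; a pose out of reach is approached as far as the arm can. A call with a number of a shift or a turn outside -1 to 1 is refused whole. A call with a gripper value outside its range is refused whole. "jaw" is the closure, from -1 (fully open) to 1 (shut), set as the call begins (left out, the last holds). The fingers move at their own pace and stop on an object; "force" is the grip in N (left out, the last holds). Time passes only in rows, so rows that repeat a pose let the fingers close. It gives the time, the measured TCP pose, the force, the opening and the grip force at its end, in the units of the state.
- sensors.get_state(): the state, without advancing time (a new reading comes with each control period).
- eyes.snapshot(name): name is "scene" or "top" or "wrist"; returns (picture, depth): 420x560x3 uint8, red, green, blue; 420x560 float32, m along the optical axis (not along the pixel's ray), 0 where there is no reading.
- eyes.calibration(name): a dict with "fov_y" (degrees; the focal length in pixels is half the picture's height over the tangent of half this angle, whatever the lens; pixels are square), "cx", "cy" (the principal point, pixels), "world_from_camera" (4x4, takes a point from camera to world coordinates). Camera axes: x right, y down, z forward; pixel columns grow to the right and rows downward; lengths in m; the calibration is good to about 2 mm. A picture is of the moment at which its call begins: read the wrist's pose just before it. calibration takes no time and is no camera call; for the wrist camera it gives the pose at the moment of the call.
- finish_job(): hands the job in; it is judged then, once.
The state is a dict: "clock": time; "q": joint angles; "qd": joint speeds; "joint_torque": joint torques, N m; "tool_pos": TCP position; "eef_rot": TCP orientation; "contact_force": force on the tool from outside, world axes, zero at the start; "moment": the same for the moment, N m; "opening": opening from 0.0 (shut) to 1.0 (fully open); "finger_force": force on a finger pad.
Only numpy, scipy, OpenCV 4.12 (cv2) and the standard library are available. Lean on these libraries where they do the work, as an engineer would, in place of code of your own. Each camera call takes 0.05 s, during which the arm holds its last target. There are 200 camera calls.

### The job

Check the new bearing of the washing-machine pulley on its bench stand: with its black knob set the wheel turning anticlockwise seen from above, calmly, about one turn in six seconds and never faster than one turn in three, then let go. While it coasts freely, follow the knob for a good six seconds with the fingertips close over its top (at most 5 cm above it and 3 cm off to the side), touching nothing. Then stop the wheel, park the knob in line with the steel tongue on the stand, and let go, leaving the things around it alone.

Things in the scene. Friction and masses are not known exactly. Their poses are not given: they have to be found in the camera images.
- stand: Fixed bench stand: plywood board 340 x 240 x 22 mm, steel bearing housing in its middle. Origin: centre of the board's underside, at table height on the wheel's vertical axis. Its -x axis points from the wheel's axis to a dark steel index post with a tongue 12 mm wide, top 104 mm over the table, 144 to 180 mm from the axis. Position and yaw (any direction) vary.
- pulley (a joint): Angle (rad) of the aluminium five-spoke pulley, 280 mm across, about its vertical axis; endless, grows anticlockwise from above, 0 (or whole turns) with the knob at the tongue. Wheel level, 85 to 105 mm over the table (axis bolt 109). Nominal 1.6 kg, inertia 0.02 kg m2 (both +-35 %), bearing friction 0.001 N m dry plus 0.0005 N m s/rad: coasts ten seconds or so.
- knob: Upright black round knob, 30 mm diameter, 47 mm tall, a crank grip on one spoke, 105 mm from the wheel's axis; it goes round with the wheel but spins freely on its own upright pin, so a gripper holding it need not turn. Origin: the centre of its foot, 103 mm over the table (top at 150 mm). It may be gripped from above; only the knob stands up from the wheel.
- mark (a point): Fixed point on the stand, 105 mm from the wheel's axis in the direction of the tongue, 103 mm over the table: where the knob point must be when parked.
- detergent: White detergent bottle standing by, 80 mm diameter, 220 mm tall; origin at the centre of its underside. Leave alone.
- grease_can: Steel can standing by, 70 mm diameter, 100 mm tall; origin at the centre of its underside. Leave alone.
- spanner: Steel spanner, 200 mm long, lying flat along its x axis. Leave alone.

How it is judged:
On the way, in this order (a step that is already met when the one before it is completed fails the run):
1. the wheel is set turning anticlockwise (velocity of joint pulley above 0.5 rad/s), for 0.1 s.
2. the tool follows the knob of the freely coasting wheel for 5 s, over its top, within 35 mm sideways and with the TCP 62 to 130 mm above the knob's foot, touching nothing, wheel speed 0.2 to 2.2 rad/s (horizontal distance between the grasp point and knob below 0.035 m and z of the grasp point in the frame of knob between 0.062 and 0.13 m and velocity of joint pulley between 0.2 and 2.2 rad/s and contact force between each of the arm, the fingers and anything else below 0.1 N), for 5 s.
3. the wheel is stopped with the knob at the tongue (horizontal distance between knob and mark below 0.016 m and velocity of joint pulley between -0.05 and 0.05 rad/s), for 0.2 s.
At the end, for the whole second after the job is handed in: The wheel is at rest (under 0.05 rad/s) with the knob within 16 mm of the mark in line with the tongue, released; bottle, can and spanner within 30 mm of where they stood, upright as before (all of step 3 and contact force between the fingers and anything else below 0.1 N and distance of each of detergent, grease_can, spanner from where it was at the start of the episode below 0.03 m and angle between each of detergent, grease_can, spanner's own z axis and vertical below 0.2 rad); the robot touches nothing.
It fails at once if the wheel is whipped round (faster than 2.4 rad/s either way) (velocity of joint pulley above 2.4 rad/s or velocity of joint pulley below -2.4 rad/s).
It fails at once if a thing standing by is shoved more than 30 mm (distance of any of detergent, grease_can, spanner from where it was at the start of the episode above 0.03 m).
It also fails if it takes over 70 s, if anything falls off the work surface, if the arm or the gripper's body presses on something with over 40 N, if the wrist force passes 120 N, or if a joint passes its speed limit or range.

## Working session

There is one attempt and no reset: what is moved stays moved. The work goes in short steps, Python scripts to look and compute and a tool call to move; the robot and the scene stay as the last step left them, time stands still between calls to the robot, and variables do not carry over. Pictures are saved under pics/ and viewed, at most 10 in all, crops included, and the job is handed in when it is done.

Besides the shell and the picture viewer there is one more tool, called after "Emit:" in YAML: its name, and indented under it one key for each argument. send_rows: Moves the arm, as the interface text tells. Scaled input: -1 to 1 covers 30 cm each way for a shift and 2 pi rad each way for a turn. Its arguments: {"type":"object","properties":{"rows":{"type":"string"},"jaw":{"type":"number"},"force":{"type":"number"}},"required":["rows"]}

```bash
ls; mkdir -p pics; python3 - <<'E'
from plant import sensors, eyes
import cv2, numpy as np
s=sensors.get_state(); print(s)
for n in ("top","scene"):
    p,d=eyes.snapshot(n); c=eyes.calibration(n); print(n,c)
    cv2.imwrite(f"pics/{n}0.png",p[:,:,::-1]); np.savez(f"{n}0.npz",p=p,d=d,**{k:np.array(v) for k,v in c.items()})
E
```

```text
pics
{'clock': 0.0, 'q': array([-1.10724029,  0.6899521 , -0.19449816,  1.56630949,  0.15729281,
        0.90249823, -0.2150956 ]), 'qd': array([ 5.79987936e-06,  1.23883194e-03,  1.86313609e-04,  7.63602814e-04,
       -1.89892049e-03,  1.23344976e-03,  6.22205623e-04]), 'joint_torque': array([ 1.07655669e-04, -5.27546203e+01, -1.26692399e+00, -1.53429937e+01,
       -5.26827865e-02,  6.49723137e-03,  1.51770973e-04]), 'tool_pos': array([0.2602128, 0.5676181, 0.2566387]), 'eef_rot': array([ 2.13195011e-01,  9.77009261e-01, -8.80365127e-04, -1.22811498e-04]), 'contact_force': array([0.2361101 , 0.79606496, 0.42139905]), 'moment': array([-0.01450505,  0.04096312,  0.00249229]), 'finger_force': 0.0, 'opening': 1.0005671163196288}
top {'fov_y': 57.87307599339821, 'cx': 284.61777016308923, 'cy': 214.4290983447013, 'world_from_camera': array([[-0.01300451, -0.99539872,  0.094933  ,  0.45417684],
       [-0.9995206 ,  0.01027285, -0.02920688,  0.01118772],
       [ 0.02809726, -0.09526731, -0.99505512,  1.15047015],
       [ 0.        ,  0.        ,  0.        ,  1.        ]])}
scene {'fov_y': 53.21980229013604, 'cx': 281.09554299733054, 'cy': 209.4375685340019, 'world_from_camera': array([[ 0.56055756,  0.58349742, -0.58762741,  1.23185901],
       [ 0.82797709, -0.38193627,  0.41058328, -0.49439176],
       [ 0.01513806, -0.7166976 , -0.69721976,  0.92083319],
       [ 0.        ,  0.        ,  0.        ,  1.        ]])}
```

View pics/top0.png

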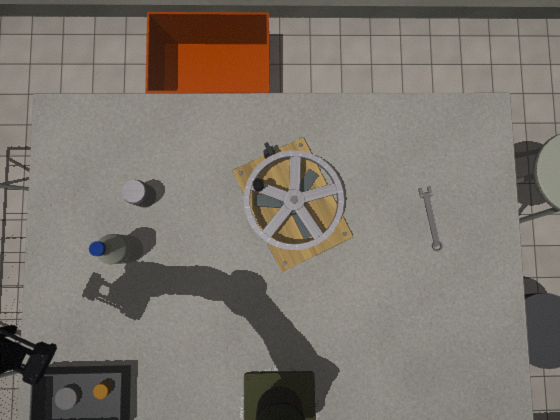

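View pics/scene0.png

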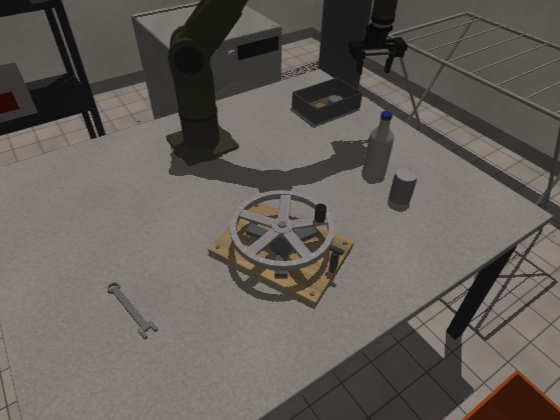

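```bash
cat > h.py <<'E'
import numpy as np, cv2
from plant import sensors, eyes
def cloud(n,sn=None):
    c=eyes.calibration(n)
    p,d=sn if sn is not None else eyes.snapshot(n)
    f=p.shape[0]/2/np.tan(np.radians(c["fov_y"])/2)
    v,u=np.mgrid[:p.shape[0],:p.shape[1]]
    P=np.stack([(u-c["cx"])/f*d,(v-c["cy"])/f*d,d],-1)
    T=c["world_from_camera"]; W=P@T[:3,:3].T+T[:3,3]; W[d<=0]=np.nan
    return p,W
def circ(xy):
    A=np.c_[2*xy,np.ones(len(xy))]; s=np.linalg.lstsq(A,(xy**2).sum(1),rcond=None)[0]
    return s[:2],np.sqrt(s[2]+s[:2]@s[:2])
E
python3 - <<'E'
from h import *
for n in("top","scene"):
    z=np.load(n+"0.npz"); p,W=cloud(n,(z["p"],z["d"]))
    X,Y,Z=W[...,0],W[...,1],W[...,2]; dark=p.max(-1)<75
    near=(np.hypot(X-.5,Y)<.3)
    m=near&(Z>.095)&(Z<.115)&~dark
    c0=np.nanmedian(W[m][:,:2],0)
    for _ in range(8):
        r=np.hypot(X-c0[0],Y-c0[1]); mm=m&(r>.122)&(r<.15); c0,R=circ(W[mm][:,:2])
    print(n,"wheel",c0,R,mm.sum(),np.median(Z[mm]))
    r=np.hypot(X-c0[0],Y-c0[1])
    k=(Z>.14)&(Z<.16)&(r<.14); q=np.nanmean(W[k],0); print("knob",k.sum(),q,np.hypot(*(q[:2]-c0)),np.degrees(np.arctan2(q[1]-c0[1],q[0]-c0[0])))
    t=(Z>.085)&(Z<.115)&(r>.146)&(r<.19)&dark; q=np.nanmean(W[t],0); print("tongue",t.sum(),q,np.degrees(np.arctan2(q[1]-c0[1],q[0]-c0[0])))
    # board angle
    b=(Z>.012)&(Z<.032)&(r<.24); 
    rect=cv2.minAreaRect((W[b][:,:2]*1000).astype(np.float32)); print("board",rect)
    for nm,zz in(("bottle",.05),("can",.05)):pass
    o=(Z>.04)&(Y>.3)&(Y<.7)&(X>.25)&(X<.7)&(Z<.24); print("obj",o.sum())
    nc,l,st,ce=cv2.connectedComponentsWithStats(o.astype(np.uint8))
    for i in range(1,nc):
        if st[i,4]>40: print(i,st[i,4],W[l==i].min(0),W[l==i].max(0))
E
```

```text
top wheel [ 0.59595634 -0.04453651] 0.13141613425127543 1816 0.10413222808132572
knob 96 [0.63318381 0.0531321  0.14869057] 0.10452292489406353 69.13510361901864
tongue 77 [0.74050776 0.02369812 0.09902768] 25.26937492052913
board ((596.4207153320312, -44.73248291015625), (340.3008728027344, 240.21316528320312), 25.201568603515625)
obj 1808
1 629 [0.58970551 0.36463933 0.04033876] [0.65692267 0.42959684 0.10384809]
2 1166 [0.42545952 0.39981825 0.04094081] [0.5058192  0.47172968 0.22339764]
scene wheel [ 0.5957039  -0.04526448] 0.13189712351940733 1412 0.10685134730462847
knob 96 [0.63683662 0.05006432 0.14974322] 0.10382427269079296 66.660640321588
tongue 108 [0.74490009 0.01944119 0.10068859] 23.446146075833486
board ((595.3267211914062, -43.943603515625), (340.9216003417969, 246.25714111328125), 25.13532257080078)
obj 1645
2 1072 [0.43329217 0.39691232 0.04008706] [0.50839492 0.46672367 0.22483186]
3 572 [0.59241066 0.36308873 0.04019979] [0.6611942  0.43658678 0.10711111]
```

```bash
cat >> h.py <<'E'
import json
C=np.array([.5958,-.0448]); TA=np.radians(25.2)   # wheel axis, tongue direction
def knob(a,z,r=.105): return [*(C+r*np.array([np.cos(TA+a),np.sin(TA+a)])),z]   # a: pulley angle
def pose():
    s=sensors.get_state(); x,y,z,w=s["eef_rot"]
    yaw=np.arctan2(1-2*(x*x+z*z),2*(x*y-z*w)); return s,np.r_[s["tool_pos"],yaw]
def plan(targets,cmd=None):
    "targets [x,y,z,yaw]; prints rows from commanded pose cmd (default: saved)"
    cmd=np.array(json.load(open("cmd.json")) if cmd is None else cmd); s,c=np.sin(cmd[3]),np.cos(cmd[3]); R=np.array([[-s,c,0],[c,s,0],[0,0,-1]])
    out=[]
    for t in targets:
        t=np.array(t); sh=R.T@(t[:3]-cmd[:3])/.3 if 0 else (R@(t[:3]-cmd[:3]))/.3
        out.append(np.round(np.r_[sh,((cmd[3]-t[3]+np.pi)%(2*np.pi)-np.pi)/2/np.pi],3))
    print(";".join(" ".join(f"{v:g}" for v in o+0.) for o in out))
    o=out[-1]; json.dump([*(cmd[:3]+R.T@o[:3]*.3),cmd[3]-o[3]*2*np.pi],open("cmd.json","w"))
E
python3 - <<'E'
from h import *
s,p=pose(); print(p,np.degrees(p[3]))
a=np.radians(43); k=np.array(knob(a,.34)); d=k[:2]-p[:2]; u=d/np.hypot(*d); print(k,np.hypot(*d))
A=lambda L:[*(p[:2]+u*L),.35,TA]
plan([[*p[:2],.35,p[3]]]*2+[A(.041*i) for i in range(1,9)],p)
plan([A(.041*8+.041*i) for i in range(1,8)]+[[*k[:2],.28,TA],[*k[:2],.24,TA],[*k[:2],.24,TA]])
E
```

```text
[0.26026187 0.56765516 0.25671684 1.14108214] 65.3791905058127
[0.63479362 0.05269101 0.34      ] 0.6367590651852754
0 0 -0.311 0;0 0 -0.311 0;-0.119 -0.067 -0.311 0.112;-0.238 -0.134 -0.311 0.112;-0.357 -0.201 -0.311 0.112;-0.476 -0.268 -0.311 0.112;-0.596 -0.335 -0.311 0.112;-0.715 -0.402 -0.311 0.112;-0.834 -0.469 -0.311 0.112;-0.953 -0.536 -0.311 0.112
-0.134 0.026 0 0;-0.268 0.052 0 0;-0.402 0.078 0 0;-0.537 0.104 0 0;-0.671 0.13 0 0;-0.805 0.156 0 0;-0.939 0.182 0 0;-1.01 0.196 0.233 0;-1.01 0.196 0.367 0;-1.01 0.196 0.367 0
```

Emit:
send_rows:
  rows: "0 0 -0.311 0;0 0 -0.311 0;-0.119 -0.067 -0.311 0.112;-0.238 -0.134 -0.311 0.112;-0.357 -0.201 -0.311 0.112;-0.476 -0.268 -0.311 0.112;-0.596 -0.335 -0.311 0.112;-0.715 -0.402 -0.311 0.112;-0.834 -0.469 -0.311 0.112;-0.953 -0.536 -0.311 0.112"
  jaw: -1
  force: 10

```text
clock: 0.93
tool_pos: [0.4539, 0.301, 0.3505]
eef_rot: [0.537, 0.844, -0.0, -0.0]
contact_force: [0.3, 0.4, -0.6]
opening: 1.003
finger_force: 0.0
```

```bash
python3 - <<'E'
from h import *
s,p=pose(); print(p,np.degrees(p[3]))
c=np.array([0.26026187,0.56765516]); k=np.array(knob(np.radians(43),.24)); d=k[:2]-c; u=d/np.hypot(*d)
cmd=[*(c+u*.328),.35,p[3]]
# redo saved cmd from call 1
plan([[*(c+u*(.328+.041*i)),.35,TA] for i in range(1,8)]+[[*(k[:2]+[0,.012]),.28,TA]]*3,cmd)
E
```

```text
[0.45385457 0.30102551 0.35053611 0.43742119] 25.062388240756764
-0.134 0.026 0 0;-0.268 0.052 0 0;-0.403 0.078 0 0;-0.537 0.104 0 0;-0.671 0.13 0 0;-0.805 0.156 0 0;-0.939 0.182 0 0;-0.974 0.213 0.233 0;-0.974 0.213 0.233 0;-0.974 0.213 0.233 0
```

Emit:
send_rows:
  rows: "-0.134 0.026 0 0;-0.268 0.052 0 0;-0.403 0.078 0 0;-0.537 0.104 0 0;-0.671 0.13 0 0;-0.805 0.156 0 0;-0.939 0.182 0 0;-0.974 0.213 0.233 0;-0.974 0.213 0.233 0;-0.974 0.213 0.233 0"

```text
clock: 1.77
tool_pos: [0.632, 0.0632, 0.2743]
eef_rot: [0.538, 0.843, -0.004, -0.004]
contact_force: [-1.1, 0.7, -1.5]
opening: 0.999
finger_force: 0.0
```

```bash
python3 - <<'E'
from h import *
s,p=pose(); print(p,s["clock"],json.load(open("cmd.json")))
for n in("wrist","top"):
    im,W=cloud(n); cv2.imwrite(f"pics/{n}1.png",im[:,:,::-1])
    X,Y,Z=np.moveaxis(W,-1,0); r=np.hypot(X-C[0],Y-C[1])
    k=(Z>.135)&(Z<.16)&(r<.14)&(r>.06); q=np.nanmedian(W[k],0); print(n,k.sum(),q,np.degrees(np.arctan2(q[1]-C[1],q[0]-C[0])-TA),np.hypot(*(q[:2]-C)))
a=cv2.imread("pics/wrist1.png");b=cv2.imread("pics/top1.png");cv2.imwrite("pics/both1.png",cv2.resize(np.hstack([a,b]),(800,300)))
E
```

```text
[0.63196694 0.06315882 0.27429197 0.43511212] 1.7667 [0.6348473263389107, 0.06477259356739648, 0.28009999999999996, 0.43742119321431483]
wrist 1110 [0.63355869 0.05391843 0.15038068] 43.86871005299422 0.10569317115285153
top 0 [nan nan nan] nan nan
  return np.nanmean(a, axis, out=out, keepdims=keepdims)
```

View pics/both1.png

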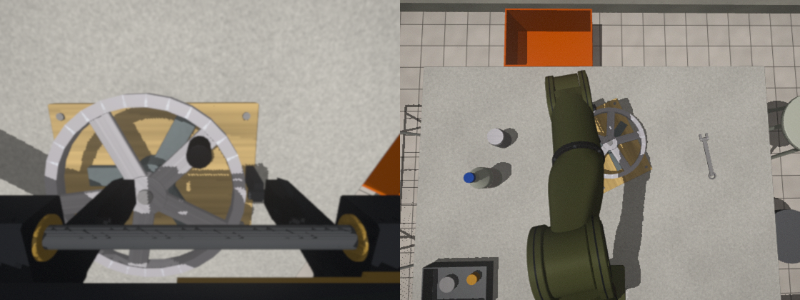

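```bash
python3 - <<'E'
from h import *
k=knob(np.radians(43.8),0)[:2]; print(k)
plan([[*k,z,TA] for z in (.25,.22,.19,.19)])
E
```

```text
[np.float64(0.6334286347022565), np.float64(0.05322594478220618)]
-0.033 -0.021 0.1 0;-0.033 -0.021 0.2 0;-0.033 -0.021 0.3 0;-0.033 -0.021 0.3 0
```

Emit:
send_rows:
  rows: "-0.033 -0.021 0.1 0;-0.033 -0.021 0.2 0;-0.033 -0.021 0.3 0;-0.033 -0.021 0.3 0"

```text
clock: 2.2
tool_pos: [0.6307, 0.0545, 0.1881]
eef_rot: [0.536, 0.844, -0.002, -0.003]
contact_force: [-1.3, 0.2, -1.0]
opening: 1.002
finger_force: 0.0
```

```bash
cat >> h.py <<'E'
def see(n="wrist",save=None,R=.105):
    s,p=pose(); im,W=cloud(n)
    if save: cv2.imwrite(save,im[:,:,::-1])
    X,Y,Z=np.moveaxis(W,-1,0); r=np.hypot(X-C[0],Y-C[1])
    k=(Z>.128)&(Z<.158)&(r<.125)&(r>.085)&(im.max(-1)<90)
    if k.sum()<20: print(n,"no knob",k.sum()); return s,p,None
    q=np.nanmedian(W[k],0); a=np.arctan2(q[1]-C[1],q[0]-C[0])-TA
    print(n,k.sum(),q.round(4),"angle",round(np.degrees(a),2),"r",round(np.hypot(*(q[:2]-C)),4),"t",s["clock"],"tcp",p.round(4),"cmd",np.round(json.load(open("cmd.json")),4))
    return s,p,a
E
python3 - <<'E'
from h import *
see(save="pics/w2.png"); see("scene",save="pics/s2.png")
a=cv2.imread("pics/w2.png");b=cv2.imread("pics/s2.png");cv2.imwrite("pics/both2.png",cv2.resize(np.hstack([a,b]),(800,300)))
k=knob(np.radians(43.8),0)[:2]; plan([[*k,z,TA] for z in (.165,.14,.136,.136)])
E
```

```text
wrist 2555 [0.6328 0.0553 0.1503] angle 44.52 r 0.1067 t 2.2 tcp [0.6307 0.0545 0.1881 0.439 ] cmd [0.6333 0.0531 0.1901 0.4374]
scene 123 [0.6385 0.0474 0.1496] angle 39.96 r 0.1016 t 2.25 tcp [0.6323 0.0547 0.1906 0.4389] cmd [0.6333 0.0531 0.1901 0.4374]
0 0 0.084 0;0 0 0.167 0;0 0 0.18 0;0 0 0.18 0
```

View pics/both2.png

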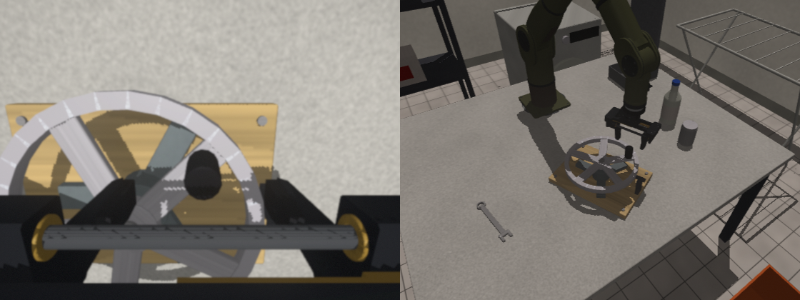

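Emit:
send_rows:
  rows: "0 0 0.084 0;0 0 0.167 0;0 0 0.18 0;0 0 0.18 0"

```text
clock: 2.63
tool_pos: [0.634, 0.0542, 0.1382]
eef_rot: [0.537, 0.844, 0.0, 0.0]
contact_force: [0.3, -0.3, 0.4]
opening: 0.997
finger_force: 0.0
```

Emit:
send_rows:
  rows: "0 0 0 0;0 0 0 0;0 0 0 0;0 0 0 0;0 0 0 0;0 0 0 0"
  jaw: 1
  force: 8

```text
clock: 3.13
tool_pos: [0.6336, 0.0536, 0.1372]
eef_rot: [0.537, 0.844, 0.0, 0.0]
contact_force: [0.2, -0.6, 0.5]
opening: 0.571
finger_force: 0.0
```

```bash
python3 - <<'E'
from h import *
s,p=pose(); print(s["clock"],p,s["opening"],s["finger_force"],s["contact_force"]); d=p[:2]-C; print(np.hypot(*d),np.degrees(np.arctan2(d[1],d[0])-TA))
E
```

```text
3.1333 [0.63359416 0.05363389 0.13721148 0.43726761] 0.5714121499165259 0.0 [ 0.15353769 -0.58651908  0.51848679]
0.10544017094010494 43.79546879986966
```

Emit:
send_rows:
  rows: "0 0 0 0;0 0 0 0;0 0 0 0;0 0 0 0;0 0 0 0;0 0 0 0"

```text
clock: 3.63
tool_pos: [0.6334, 0.0536, 0.1367]
eef_rot: [0.537, 0.844, 0.0, -0.0]
contact_force: [0.1, -1.0, -0.5]
opening: 0.339
finger_force: 8.0
```

```bash
python3 - <<'E'
from h import *
s,p=pose(); print(s["clock"],p,s["opening"],s["finger_force"],s["contact_force"]); d=p[:2]-C; print(np.hypot(*d),np.degrees(np.arctan2(d[1],d[0])-TA))
# spin-up: ramp to 1.1 rad/s at .7 rad/s2, from 43.8 deg
T=np.arange(1,41)/12; w=1.1;al=.7;t1=w/al
ang=np.radians(43.8)+np.where(T<t1,.5*al*T**2,.5*w*t1+w*(T-t1))
print(np.degrees(ang[[9,19,29,39]]))
for i in range(0,40,10): plan([[*knob(a,.136),TA] for a in ang[i:i+10]])
E
```

```text
3.6333 [0.63339499 0.05363667 0.13673948 0.43732741] 0.3389615939009875 8.000047715613618 [ 0.06100805 -1.00096544 -0.47295762]
0.10537153637612331 43.89711348494914
[ 57.72605752  99.32233872 151.84346994 204.36460116]
0.001 0 0 0;0.003 -0.002 0 0;0.006 -0.005 0 0;0.01 -0.009 0 0;0.015 -0.015 0 0;0.021 -0.022 0 0;0.028 -0.03 0 0;0.036 -0.04 0 0;0.045 -0.052 0 0;0.054 -0.065 0 0
0.009 -0.016 0 0;0.018 -0.033 0 0;0.027 -0.053 0 0;0.035 -0.074 0 0;0.042 -0.098 0 0;0.048 -0.123 0 0;0.051 -0.151 0 0;0.053 -0.181 0 0;0.052 -0.212 0 0;0.049 -0.244 0 0
-0.007 -0.032 0 0;-0.017 -0.062 0 0;-0.029 -0.092 0 0;-0.044 -0.12 0 0;-0.062 -0.147 0 0;-0.081 -0.172 0 0;-0.104 -0.195 0 0;-0.128 -0.216 0 0;-0.154 -0.235 0 0;-0.181 -0.252 0 0
-0.029 -0.013 0 0;-0.059 -0.024 0 0;-0.09 -0.033 0 0;-0.122 -0.038 0 0;-0.154 -0.04 0 0;-0.186 -0.04 0 0;-0.218 -0.037 0 0;-0.249 -0.03 0 0;-0.28 -0.021 0 0;-0.31 -0.009 0 0
```

Emit:
send_rows:
  rows: "0.001 0 0 0;0.003 -0.002 0 0;0.006 -0.005 0 0;0.01 -0.009 0 0;0.015 -0.015 0 0;0.021 -0.022 0 0;0.028 -0.03 0 0;0.036 -0.04 0 0;0.045 -0.052 0 0;0.054 -0.065 0 0"

```text
clock: 4.47
tool_pos: [0.6083, 0.06, 0.1367]
eef_rot: [0.537, 0.844, -0.0, -0.0]
contact_force: [0.3, -0.8, -0.9]
opening: 0.337
finger_force: 8.0
```

Emit:
send_rows:
  rows: "0.009 -0.016 0 0;0.018 -0.033 0 0;0.027 -0.053 0 0;0.035 -0.074 0 0;0.042 -0.098 0 0;0.048 -0.123 0 0;0.051 -0.151 0 0;0.053 -0.181 0 0;0.052 -0.212 0 0;0.049 -0.244 0 0"

```text
clock: 5.3
tool_pos: [0.5357, 0.042, 0.1368]
eef_rot: [0.537, 0.844, 0.0, 0.0]
contact_force: [1.9, -1.1, -3.9]
opening: 0.337
finger_force: 8.0
```

Emit:
send_rows:
  rows: "-0.007 -0.032 0 0;-0.017 -0.062 0 0;-0.029 -0.092 0 0;-0.044 -0.12 0 0;-0.062 -0.147 0 0;-0.081 -0.172 0 0;-0.104 -0.195 0 0;-0.128 -0.216 0 0;-0.154 -0.235 0 0;-0.181 -0.252 0 0"

```text
clock: 6.13
tool_pos: [0.4907, -0.0398, 0.1368]
eef_rot: [0.537, 0.844, 0.0, -0.0]
contact_force: [0.0, -0.1, -6.0]
opening: 0.338
finger_force: 8.0
```

Emit:
send_rows:
  rows: "-0.029 -0.013 0 0;-0.059 -0.024 0 0;-0.09 -0.033 0 0;-0.122 -0.038 0 0;-0.154 -0.04 0 0;-0.186 -0.04 0 0;-0.218 -0.037 -0.047 0;-0.249 -0.03 -0.097 0;-0.28 -0.021 -0.147 0;-0.31 -0.009 -0.18 0"
  jaw: -1

```text
clock: 6.97
tool_pos: [0.5288, -0.1254, 0.1922]
eef_rot: [0.537, 0.844, 0.0, 0.001]
contact_force: [0.4, -0.1, 0.5]
opening: 1.0
finger_force: 0.0
```

```bash
python3 - <<'E'
from h import *
c=json.load(open("cmd.json")); c[2]=.19; json.dump(c,open("cmd.json","w"))
s,p,a=see(save="pics/w3.png")
d=p[:2]-C; print("tcp r,ang",np.hypot(*d),np.degrees(np.arctan2(d[1],d[0])-TA)%360,s["contact_force"],s["opening"])
E
```

```text
wrist 2417 [ 0.5259 -0.1214  0.1503] angle -157.58 r 0.1037 t 6.9667 tcp [ 0.5288 -0.1254  0.1922  0.4369] cmd [ 0.5277 -0.1247  0.19    0.4374]
tcp r,ang 0.10482965589191456 205.03884060199596 [ 0.43969882 -0.08788044  0.47212733] 0.9995215790564395
```

```bash
cat >> h.py <<'E'
def follow(ncalls,new=True,z=.188,alpha=.08):
    try: obs=json.load(open("obs.json"))
    except Exception: obs=[[6.9667,np.radians(202.4)]]
    if new:
        s,p,a=see()
        d=p[:2]-C; ta=np.arctan2(d[1],d[0])-TA
        if a is not None:
            pr=obs[-1][1]+1.0*(s["clock"]-obs[-1][0]); a+=2*np.pi*round((pr-a)/2/np.pi); obs.append([s["clock"],a])
            print("lag of tcp deg",np.degrees((ta-a+np.pi)%(2*np.pi)-np.pi))
        json.dump(obs,open("obs.json","w"))
    o=np.array(obs); t0=6.9667; f=o[:,0]-t0
    if len(o)>3: c=np.polyfit(f,o[:,1],2); w0=c[1]; al=-2*c[0]; th=c[2]
    else:
        w0=1.08; al=alpha; th=o[0,1]
        if len(o)>1: c=np.polyfit(f,o[:,1]+.5*al*f**2,1); w0,th=c
    now=sensors.get_state()["clock"]; T=lambda t: th+w0*(t-t0)-.5*al*(t-t0)**2
    print("now",now,"angle",np.degrees(T(now)),"w",w0-al*(now-t0),"w0",w0,"al",al,"res",np.degrees(o[:,1]-T(o[:,0])).round(1))
    for n in range(ncalls): plan([[*knob(T(now+(10*n+i)/12+.02),z),TA] for i in range(1,11)])
    return T
E
python3 -c "
from h import *
follow(2,new=False)"
```

```text
now 7.0167 angle 205.48824251575513 w 1.076 w0 1.08 al 0.08 res [0.]
-0.04 0.021 0.007 0;-0.066 0.039 0.007 0;-0.089 0.059 0.007 0;-0.111 0.08 0.007 0;-0.131 0.103 0.007 0;-0.148 0.128 0.007 0;-0.164 0.154 0.007 0;-0.177 0.181 0.007 0;-0.187 0.209 0.007 0;-0.195 0.237 0.007 0
-0.006 0.029 0 0;-0.009 0.058 0 0;-0.01 0.087 0 0;-0.008 0.115 0 0;-0.004 0.144 0 0;0.002 0.171 0 0;0.01 0.198 0 0;0.021 0.224 0 0;0.033 0.249 0 0;0.047 0.272 0 0
```

Emit:
send_rows:
  rows: "-0.04 0.021 0.007 0;-0.066 0.039 0.007 0;-0.089 0.059 0.007 0;-0.111 0.08 0.007 0;-0.131 0.103 0.007 0;-0.148 0.128 0.007 0;-0.164 0.154 0.007 0;-0.177 0.181 0.007 0;-0.187 0.209 0.007 0;-0.195 0.237 0.007 0"

```text
clock: 7.85
tool_pos: [0.6172, -0.1473, 0.188]
eef_rot: [0.537, 0.844, -0.0, -0.0]
contact_force: [0.0, 0.1, 0.3]
opening: 1.0
finger_force: 0.0
```

Emit:
send_rows:
  rows: "-0.006 0.029 0 0;-0.009 0.058 0 0;-0.01 0.087 0 0;-0.008 0.115 0 0;-0.004 0.144 0 0;0.002 0.171 0 0;0.01 0.198 0 0;0.021 0.224 0 0;0.033 0.249 0 0;0.047 0.272 0 0"

```text
clock: 8.68
tool_pos: [0.6855, -0.099, 0.1887]
eef_rot: [0.537, 0.844, 0.0, -0.0]
contact_force: [-0.9, 0.2, 0.7]
opening: 0.997
finger_force: 0.0
```

```bash
python3 -c "
from h import *
follow(2)"
```

```text
wrist 2553 [ 0.6815 -0.1022  0.1503] angle -59.0 r 0.1032 t 8.6833 tcp [ 0.6855 -0.099   0.1887  0.4375] cmd [ 0.6849 -0.1003  0.1879  0.4374]
lag of tcp deg 2.659121565933394
now 8.7333 angle 303.66786882807145 w 0.9298215301299559 w0 1.0711495301299558 al 0.08 res [0. 0.]
0.022 0.031 0 0;0.04 0.051 0 0;0.059 0.07 0 0;0.079 0.086 0 0;0.101 0.102 0 0;0.123 0.115 0 0;0.146 0.127 0 0;0.17 0.137 0 0;0.194 0.145 0 0;0.218 0.151 0 0
0.025 0.005 0 0;0.049 0.007 0 0;0.074 0.008 0 0;0.098 0.008 0 0;0.123 0.005 0 0;0.146 0.001 0 0;0.169 -0.005 0 0;0.192 -0.012 0 0;0.214 -0.02 0 0;0.235 -0.03 0 0
```

Tracking is within about 5 mm; carrying on.

Emit:
send_rows:
  rows: "0.022 0.031 0 0;0.04 0.051 0 0;0.059 0.07 0 0;0.079 0.086 0 0;0.101 0.102 0 0;0.123 0.115 0 0;0.146 0.127 0 0;0.17 0.137 0 0;0.194 0.145 0 0;0.218 0.151 0 0"

```text
clock: 9.57
tool_pos: [0.6982, -0.0205, 0.1887]
eef_rot: [0.537, 0.844, 0.0, -0.0]
contact_force: [0.0, 0.5, 0.9]
opening: 0.998
finger_force: 0.0
```

Emit:
send_rows:
  rows: "0.025 0.005 0 0;0.049 0.007 0 0;0.074 0.008 0 0;0.098 0.008 0 0;0.123 0.005 0 0;0.146 0.001 0 0;0.169 -0.005 0 0;0.192 -0.012 0 0;0.214 -0.02 0 0;0.235 -0.03 0 0"

```text
clock: 10.4
tool_pos: [0.6598, 0.0392, 0.1887]
eef_rot: [0.537, 0.844, 0.0, -0.0]
contact_force: [0.1, 0.1, 0.1]
opening: 0.997
finger_force: 0.0
```

```bash
python3 -c "
from h import *
follow(2)"
```

```text
wrist 2535 [0.6613 0.0388 0.1503] angle 26.74 r 0.1062 t 10.4 tcp [0.6598 0.0392 0.1887 0.4373] cmd [0.6602 0.0382 0.1879 0.4374]
lag of tcp deg 0.7729212007778584
now 10.45 angle 388.9175511210979 w 0.7957645014981413 w0 1.0744285014981412 al 0.08 res [ 0.1 -0.2  0.1]
0.035 -0.021 0 0;0.053 -0.034 0 0;0.071 -0.048 0 0;0.087 -0.064 0 0;0.103 -0.08 0 0;0.117 -0.097 0 0;0.13 -0.115 0 0;0.141 -0.133 0 0;0.152 -0.152 0 0;0.161 -0.171 0 0
0.008 -0.019 0 0;0.014 -0.039 0 0;0.02 -0.059 0 0;0.024 -0.079 0 0;0.027 -0.1 0 0;0.029 -0.12 0 0;0.029 -0.14 0 0;0.029 -0.159 0 0;0.027 -0.179 0 0;0.025 -0.198 0 0
```

Emit:
send_rows:
  rows: "0.035 -0.021 0 0;0.053 -0.034 0 0;0.071 -0.048 0 0;0.087 -0.064 0 0;0.103 -0.08 0 0;0.117 -0.097 0 0;0.13 -0.115 0 0;0.141 -0.133 0 0;0.152 -0.152 0 0;0.161 -0.171 0 0"

```text
clock: 11.28
tool_pos: [0.5927, 0.0607, 0.1888]
eef_rot: [0.537, 0.844, 0.0, 0.0]
contact_force: [-0.5, -0.1, 0.1]
opening: 1.005
finger_force: 0.0
```

Emit:
send_rows:
  rows: "0.008 -0.019 0 0;0.014 -0.039 0 0;0.02 -0.059 0 0;0.024 -0.079 0 0;0.027 -0.1 0 0;0.029 -0.12 0 0;0.029 -0.14 0 0;0.029 -0.159 0 0;0.027 -0.179 0 0;0.025 -0.198 0 0"

```text
clock: 12.12
tool_pos: [0.5359, 0.0419, 0.1887]
eef_rot: [0.537, 0.844, 0.0, 0.0]
contact_force: [0.4, -0.8, 0.6]
opening: 1.003
finger_force: 0.0
```

```bash
python3 -c "
from h import *
follow(2)"
```

```text
wrist 2550 [0.5339 0.0426 0.1503] angle 100.12 r 0.1071 t 12.1167 tcp [0.5359 0.0419 0.1887 0.4372] cmd [0.5363 0.0419 0.1879 0.4374]
lag of tcp deg -0.6898820639515905
now 12.1667 angle 462.0418593919855 w 0.6771916806375766 w0 1.0655642228871178 al 0.074687027355681 res [-0.   0.1 -0.1  0. ]
-0.01 -0.04 0 0;-0.015 -0.059 0 0;-0.022 -0.077 0 0;-0.03 -0.094 0 0;-0.039 -0.111 0 0;-0.048 -0.127 0 0;-0.058 -0.142 0 0;-0.069 -0.157 0 0;-0.081 -0.171 0 0;-0.093 -0.185 0 0
-0.012 -0.012 0 0;-0.026 -0.024 0 0;-0.039 -0.035 0 0;-0.053 -0.045 0 0;-0.067 -0.054 0 0;-0.082 -0.063 0 0;-0.097 -0.071 0 0;-0.112 -0.078 0 0;-0.127 -0.084 0 0;-0.142 -0.09 0 0
```

Emit:
send_rows:
  rows: "-0.01 -0.04 0 0;-0.015 -0.059 0 0;-0.022 -0.077 0 0;-0.03 -0.094 0 0;-0.039 -0.111 0 0;-0.048 -0.127 0 0;-0.058 -0.142 0 0;-0.069 -0.157 0 0;-0.081 -0.171 0 0;-0.093 -0.185 0 0"

```text
clock: 13.0
tool_pos: [0.4978, -0.0069, 0.1887]
eef_rot: [0.537, 0.844, 0.0, 0.0]
contact_force: [-0.6, 0.8, -0.5]
opening: 0.998
finger_force: 0.0
```

Emit:
send_rows:
  rows: "-0.012 -0.012 0 0;-0.026 -0.024 0 0;-0.039 -0.035 0 0;-0.053 -0.045 0 0;-0.067 -0.054 0 0;-0.082 -0.063 0 0;-0.097 -0.071 0 0;-0.112 -0.078 0 0;-0.127 -0.084 0 0;-0.142 -0.09 0 0"

```text
clock: 13.83
tool_pos: [0.4916, -0.057, 0.1887]
eef_rot: [0.537, 0.844, 0.0, 0.0]
contact_force: [0.9, -0.2, -0.1]
opening: 1.001
finger_force: 0.0
```

```bash
python3 -c "
from h import *
follow(2)"
```

```text
wrist 2533 [ 0.4918 -0.0611  0.1503] angle -196.28 r 0.1053 t 13.8333 tcp [ 0.4916 -0.057   0.1887  0.4372] cmd [ 0.4914 -0.057   0.1879  0.4374]
lag of tcp deg -2.2649174000086822
now 13.8833 angle 525.0297329293111 w 0.5724476546418231 w0 1.054387296375174 al 0.06967869209342029 res [-0.3  0.5  0.2 -0.7  0.3]
-0.041 -0.011 0 0;-0.057 -0.014 0 0;-0.073 -0.016 0 0;-0.089 -0.017 0 0;-0.105 -0.018 0 0;-0.121 -0.017 0 0;-0.137 -0.017 0 0;-0.152 -0.015 0 0;-0.167 -0.013 0 0;-0.182 -0.01 0 0
-0.014 0.003 0 0;-0.028 0.007 0 0;-0.042 0.011 0 0;-0.056 0.016 0 0;-0.069 0.022 0 0;-0.082 0.028 0 0;-0.094 0.034 0 0;-0.106 0.041 0 0;-0.117 0.048 0 0;-0.129 0.055 0 0
```

Emit:
send_rows:
  rows: "-0.041 -0.011 0 0;-0.057 -0.014 0 0;-0.073 -0.016 0 0;-0.089 -0.017 0 0;-0.105 -0.018 0 0;-0.121 -0.017 0 0;-0.137 -0.017 0 0;-0.152 -0.015 0 0;-0.167 -0.013 0 0;-0.182 -0.01 0 0"

```text
clock: 14.72
tool_pos: [0.5121, -0.1075, 0.1887]
eef_rot: [0.537, 0.844, 0.0, -0.0]
contact_force: [0.1, 0.4, -0.6]
opening: 1.0
finger_force: 0.0
```

Emit:
send_rows:
  rows: "-0.014 0.003 0.02 0;-0.028 0.007 0.04 0;-0.042 0.011 0.06 0;-0.056 0.016 0.08 0;-0.069 0.022 0.1 0;-0.082 0.028 0.12 0;-0.094 0.034 0.14 0;-0.106 0.041 0.16 0;-0.117 0.048 0.173 0;-0.129 0.055 0.173 0"

```text
clock: 15.55
tool_pos: [0.5431, -0.1352, 0.1358]
eef_rot: [0.537, 0.844, -0.0, -0.001]
contact_force: [0.5, 0.5, 0.3]
opening: 1.0
finger_force: 0.0
```

```bash
python3 -c "
from h import *
c=json.load(open('cmd.json')); c[2]=.136; json.dump(c,open('cmd.json','w'))
T=follow(1,z=.136)
# decelerate from there
now=sensors.get_state()['clock']+10/12; w=(T(now+.001)-T(now))/.001; a0=T(now+.02); print(w,np.degrees(a0))
end=np.ceil(a0/2/np.pi)*2*np.pi; print(np.degrees(end-a0))
"
```

```text
wrist 2839 [ 0.5468 -0.131   0.1478] angle -144.81 r 0.0992 t 15.55 tcp [ 0.5431 -0.1352  0.1358  0.4376] cmd [ 0.5432 -0.1357  0.136   0.4374]
lag of tcp deg -0.6348426818965449
now 15.6 angle 576.325386368856 w 0.45911937100983247 w0 1.0511757821371772 al 0.06857822745964404 res [-0.4  0.6  0.3 -0.7  0.   0.2]
-0.021 0.016 0 0;-0.031 0.024 0 0;-0.04 0.033 0 0;-0.049 0.042 0 0;-0.058 0.051 0 0;-0.066 0.061 0 0;-0.074 0.07 0 0;-0.081 0.08 0 0;-0.088 0.089 0 0;-0.095 0.099 0 0
0.40193655901177294 597.342239905507
122.65776009449301
```

Emit:
send_rows:
  rows: "-0.021 0.016 0 0;-0.031 0.024 0 0;-0.04 0.033 0 0;-0.049 0.042 0 0;-0.058 0.051 0 0;-0.066 0.061 0 0;-0.074 0.07 0 0;-0.081 0.08 0 0;-0.088 0.089 0 0;-0.095 0.099 0 0"
  jaw: 1
  force: 8

```text
clock: 16.43
tool_pos: [0.582, -0.1483, 0.1368]
eef_rot: [0.537, 0.844, -0.0, -0.001]
contact_force: [0.7, 0.0, 1.1]
opening: 0.336
finger_force: 8.0
```

```bash
python3 -c "
from h import *
s,p=pose(); print(s['clock'],p,s['opening'],s['finger_force'],s['contact_force'])
w=.4; a0=np.radians(237.3); D=2*np.pi-a0; td=2.; tc=(D-w*td/2)/w
t=np.arange(1,81)/12; f=lambda t: np.where(t<tc,w*t,np.where(t<tc+td,w*tc+w*(t-tc)-w/td/2*(t-tc)**2,D))
A=a0+f(t); print(np.degrees(A[9::10]))
for i in range(0,80,10): plan([[*knob(a,.136),TA] for a in A[i:i+10]])
"
```

```text
16.4333 [ 0.58196012 -0.14834341  0.13680534  0.43730936] 0.3363290498534208 8.000032565323636 [0.65218928 0.04358299 1.12259054]
[256.39859317 275.49718634 294.59577951 313.69437268 332.79296586
 349.49901506 358.44795515 360.        ]
-0.006 0.01 0 0;-0.012 0.02 0 0;-0.017 0.03 0 0;-0.022 0.041 0 0;-0.027 0.052 0 0;-0.031 0.062 0 0;-0.035 0.073 0 0;-0.039 0.084 0 0;-0.042 0.096 0 0;-0.045 0.107 0 0
-0.003 0.011 0 0;-0.005 0.023 0 0;-0.007 0.034 0 0;-0.008 0.046 0 0;-0.009 0.057 0 0;-0.01 0.069 0 0;-0.01 0.081 0 0;-0.01 0.092 0 0;-0.009 0.104 0 0;-0.008 0.116 0 0
0.001 0.011 0 0;0.003 0.023 0 0;0.005 0.034 0 0;0.008 0.046 0 0;0.011 0.057 0 0;0.014 0.068 0 0;0.017 0.079 0 0;0.021 0.09 0 0;0.026 0.101 0 0;0.03 0.112 0 0
0.005 0.01 0 0;0.011 0.021 0 0;0.017 0.031 0 0;0.023 0.041 0 0;0.029 0.051 0 0;0.036 0.06 0 0;0.043 0.069 0 0;0.05 0.078 0 0;0.058 0.087 0 0;0.066 0.096 0 0
0.008 0.008 0 0;0.017 0.016 0 0;0.025 0.024 0 0;0.034 0.031 0 0;0.044 0.038 0 0;0.053 0.045 0 0;0.063 0.052 0 0;0.073 0.058 0 0;0.083 0.064 0 0;0.093 0.069 0 0
0.01 0.005 0 0;0.021 0.01 0 0;0.032 0.014 0 0;0.042 0.018 0 0;0.052 0.022 0 0;0.062 0.025 0 0;0.071 0.027 0 0;0.08 0.029 0 0;0.088 0.031 0 0;0.096 0.033 0 0
0.008 0.001 0 0;0.015 0.002 0 0;0.022 0.003 0 0;0.028 0.004 0 0;0.033 0.004 0 0;0.039 0.005 0 0;0.043 0.005 0 0;0.048 0.005 0 0;0.051 0.005 0 0;0.055 0.005 0 0
0.002 0 0 0;0.005 0 0 0;0.007 0 0 0;0.008 0 0 0;0.009 0 0 0;0.009 0 0 0;0.009 0 0 0;0.009 0 0 0;0.009 0 0 0;0.009 0 0 0
```

Emit:
send_rows:
  rows: "-0.006 0.01 0 0;-0.012 0.02 0 0;-0.017 0.03 0 0;-0.022 0.041 0 0;-0.027 0.052 0 0;-0.031 0.062 0 0;-0.035 0.073 0 0;-0.039 0.084 0 0;-0.042 0.096 0 0;-0.045 0.107 0 0"

```text
clock: 17.27
tool_pos: [0.6174, -0.1469, 0.1368]
eef_rot: [0.537, 0.844, 0.0, -0.0]
contact_force: [-0.5, 1.3, 1.1]
opening: 0.341
finger_force: 8.0
```

Emit:
send_rows:
  rows: "-0.003 0.011 0 0;-0.005 0.023 0 0;-0.007 0.034 0 0;-0.008 0.046 0 0;-0.009 0.057 0 0;-0.01 0.069 0 0;-0.01 0.081 0 0;-0.01 0.092 0 0;-0.009 0.104 0 0;-0.008 0.116 0 0"

```text
clock: 18.1
tool_pos: [0.6497, -0.1342, 0.1368]
eef_rot: [0.537, 0.844, 0.0, -0.0]
contact_force: [-0.7, 3.0, 2.9]
opening: 0.338
finger_force: 8.0
```

Emit:
send_rows:
  rows: "0.001 0.011 0 0;0.003 0.023 0 0;0.005 0.034 0 0;0.008 0.046 0 0;0.011 0.057 0 0;0.014 0.068 0 0;0.017 0.079 0 0;0.021 0.09 0 0;0.026 0.101 0 0;0.03 0.112 0 0"

```text
clock: 18.93
tool_pos: [0.6761, -0.1118, 0.1368]
eef_rot: [0.537, 0.844, -0.0, -0.0]
contact_force: [-3.7, 3.5, 5.1]
opening: 0.335
finger_force: 8.0
```

Emit:
send_rows:
  rows: "0.005 0.01 0 0;0.011 0.021 0 0;0.017 0.031 0 0;0.023 0.041 0 0;0.029 0.051 0 0;0.036 0.06 0 0;0.043 0.069 0 0;0.05 0.078 0 0;0.058 0.087 0 0;0.066 0.096 0 0"

```text
clock: 19.77
tool_pos: [0.6936, -0.0822, 0.1368]
eef_rot: [0.537, 0.844, -0.0, -0.0]
contact_force: [-4.4, 2.3, 5.4]
opening: 0.34
finger_force: 8.0
```

Emit:
send_rows:
  rows: "0.008 0.008 0 0;0.017 0.016 0 0;0.025 0.024 0 0;0.034 0.031 0 0;0.044 0.038 0 0;0.053 0.045 0 0;0.063 0.052 0 0;0.073 0.058 0 0;0.083 0.064 0 0;0.093 0.069 0 0"

```text
clock: 20.6
tool_pos: [0.7006, -0.0488, 0.1368]
eef_rot: [0.537, 0.843, -0.001, 0.0]
contact_force: [-4.6, -0.7, 4.9]
opening: 0.337
finger_force: 8.0
```

Emit:
send_rows:
  rows: "0.01 0.005 0 0;0.021 0.01 0 0;0.032 0.014 0 0;0.042 0.018 0 0;0.052 0.022 0 0;0.062 0.025 0 0;0.071 0.027 0 0;0.08 0.029 0 0;0.088 0.031 0 0;0.096 0.033 0 0"

```text
clock: 21.43
tool_pos: [0.6974, -0.018, 0.1368]
eef_rot: [0.537, 0.844, -0.0, -0.0]
contact_force: [-4.8, -1.1, 5.7]
opening: 0.336
finger_force: 8.0
```

Emit:
send_rows:
  rows: "0.008 0.001 0 0;0.015 0.002 0 0;0.022 0.003 0 0;0.028 0.004 0 0;0.033 0.004 0 0;0.039 0.005 0 0;0.043 0.005 0 0;0.048 0.005 0 0;0.051 0.005 0 0;0.055 0.005 0 0"

```text
clock: 22.27
tool_pos: [0.692, -0.0025, 0.1368]
eef_rot: [0.537, 0.844, -0.0, 0.0]
contact_force: [-4.7, -2.7, 4.9]
opening: 0.342
finger_force: 8.0
```

Emit:
send_rows:
  rows: "0.002 0 0 0;0.005 0 0 0;0.007 0 0 0;0.008 0 0 0;0.009 0 0 0;0.009 0 0 0;0.009 0 0 0;0.009 0 0 0;0.009 0 0 0;0.009 0 0 0"

```text
clock: 23.1
tool_pos: [0.6908, 0.0002, 0.1368]
eef_rot: [0.537, 0.844, -0.0, -0.0]
contact_force: [-3.7, -1.9, 4.4]
opening: 0.339
finger_force: 8.0
```

```bash
python3 -c "
from h import *
see(save='pics/w4.png'); s,p=pose(); print(s['contact_force'],s['opening'],knob(0,.136)); see('scene',save='pics/s4.png')
a=cv2.imread('pics/w4.png');b=cv2.imread('pics/s4.png')[180:340,200:420];cv2.imwrite('pics/both4.png',np.hstack([cv2.resize(a,(400,300)),cv2.resize(b,(400,300))]))
"
```

```text
wrist 5192 [0.6877 0.0051 0.1492] angle 3.3 r 0.1045 t 23.1 tcp [6.908e-01 2.000e-04 1.368e-01 4.372e-01] cmd [ 6.907e-01 -2.000e-04  1.360e-01  4.374e-01]
[-4.11511284 -1.40424631  3.85999412] 0.33474795255877626 [np.float64(0.690806840508932), np.float64(-9.317438566737446e-05), 0.136]
scene 175 [ 0.6932 -0.0074  0.1482] angle -4.2 r 0.1043 t 23.15 tcp [6.908e-01 2.000e-04 1.368e-01 4.372e-01] cmd [ 6.907e-01 -2.000e-04  1.360e-01  4.374e-01]
```

View pics/both4.png

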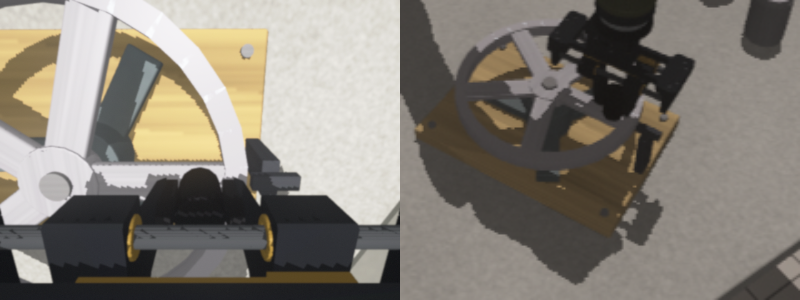

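The wrist view (left) shows the gripped knob near (200,185), the axis bolt at (55,185) and the tongue at (280,180), so they're in line. Releasing now.

Emit:
send_rows:
  rows: "0 0 0 0;0 0 0 0;0 0 0 0;0 0 0 0;0 0 0 0;0 0 0 0;0 0 0 0;0 0 0 0;0 0 0 0;0 0 0 0"
  jaw: -1

```text
clock: 24.03
tool_pos: [0.6908, 0.0003, 0.1368]
eef_rot: [0.537, 0.844, 0.0, 0.0]
contact_force: [-0.1, -0.2, 0.3]
opening: 0.998
finger_force: 0.0
```

Emit:
send_rows:
  rows: "0 0 -0.05 0;0 0 -0.12 0;0 0 -0.2 0;0 0 -0.3 0;0 0 -0.4 0;0 0 -0.4 0;0 0 -0.4 0;0 0 -0.4 0;0 0 -0.4 0;0 0 -0.4 0"

```text
clock: 24.87
tool_pos: [0.6899, 0.0003, 0.2551]
eef_rot: [0.537, 0.844, -0.001, -0.001]
contact_force: [0.4, 0.1, 0.3]
opening: 1.0
finger_force: 0.0
```

```bash
python3 -c "
from h import *
s,p,a=see(save='pics/w5.png'); print(s['contact_force'],s['opening'])
"
```

```text
wrist 1295 [0.6905 0.0014 0.1504] angle 0.81 r 0.1054 t 24.8667 tcp [6.899e-01 3.000e-04 2.551e-01 4.374e-01] cmd [ 6.907e-01 -2.000e-04  1.360e-01  4.374e-01]
[0.41083955 0.12609835 0.27570157] 0.9999725902886087
```

View pics/w5.png

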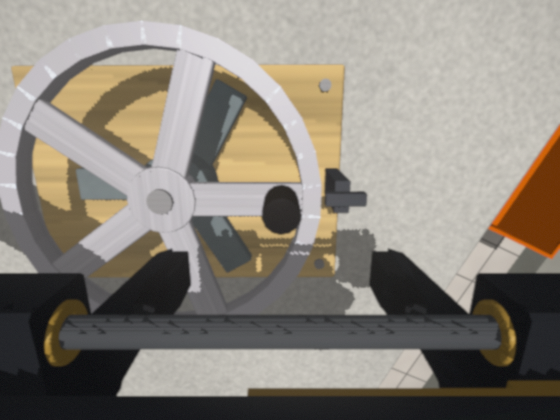

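Emit:
send_rows:
  rows: "0 0 0 0;0 0 0 0;0 0 0 0;0 0 0 0;0 0 0 0;0 0 0 0"

```text
clock: 25.42
tool_pos: [0.6908, 0.0003, 0.2569]
eef_rot: [0.537, 0.844, 0.0, 0.0]
contact_force: [0.7, -0.2, -0.4]
opening: 0.998
finger_force: 0.0
```

```bash
python3 -c "
from h import *
s,p,a=see(); see('scene')"
```

```text
wrist 1279 [0.6906 0.0013 0.1503] angle 0.75 r 0.1054 t 25.4167 tcp [6.908e-01 3.000e-04 2.569e-01 4.373e-01] cmd [ 6.907e-01 -2.000e-04  1.360e-01  4.374e-01]
scene 138 [ 0.6961 -0.0061  0.1498] angle -4.1 r 0.1075 t 25.4667 tcp [6.908e-01 3.000e-04 2.568e-01 4.373e-01] cmd [ 6.907e-01 -2.000e-04  1.360e-01  4.374e-01]
```

The picture shows the bolt (160,200), the spoke, the knob (282,208) and the tongue (348,200) all in line. The knob is at rest 0.8° from the tongue and the gripper is clear.

```bash
python3 -c "
from plant import finish_job
print(finish_job())"
```

```text
the job is handed in; nothing more can be done
None
```

I spun the wheel up to about 1.07 rad/s anticlockwise, followed the freely coasting knob for about 7.5 s, then stopped it, parked it about 0.8° (1–2 mm) from the tongue line, released it and handed the job in; no verdict came back.

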